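# Tip the adapters from the sorting tray into the blue bin

## Task

Pick up the grey sorting tray by its black handle plate, carry it to the blue bin and tip it so that both adapters slide off its open end into the bin, without touching the adapters with the gripper. Then set the empty tray down flat on the mat or bench and let go.

Things in the scene. Friction and masses are not known exactly. Their poses are not given: they have to be found in the camera images.
- tray: Grey tray 150 x 124 mm (own x, y), 0.16 kg, loose on a 2.4 mm mat. Origin: centre of underside, z up. Floor 3 mm, walls to 25 mm on 3 sides; the end at x +75 mm is open and at the start points roughly to the robot's left (+y). Black handle plate at the back: x -75 to -65, y -32 to +32 mm, top 82 mm above the underside, ribs at its foot to 24 mm. Pinch it from above, fingers closing along own x.
- adapter_1: Dark grey block with a black ridge, 34 x 58 x 26 mm (own x, y, z), 35 to 70 g, loose, flat in the tray (top 29 mm above the tray's underside), its 58 mm side along the tray's length. Origin: centre of underside. On the smooth tray floor it starts to slide at a tilt of about 18 to 26 degrees.
- adapter_2: A second adapter just like the first, beside it in the tray.
- blue_bin: Blue open-topped bin fixed to the bench, 156 x 132 mm (own x, y) outside, 65 mm high, walls 4 mm, rim 3 mm proud. Origin: centre of underside, own z up. Own x points roughly ahead of the robot. A yellow bin of the same size, not to be used, stands nearby (nearer to or farther from the robot), its centre 0.17 to 0.25 m away.
Not all that is in view belongs to the job. Of the things that look like the tray, the larger one is meant. What is shaped like the adapter_2 but red is not meant.

How it is judged (in metres and radians):
On the way, in this order (a step that is already met when the one before it is completed fails the run):
1. the tray is lifted off the bench with both adapters on it (height (world z) of tray above 0.04 m and x of adapter_1 in the frame of tray between -0.08 and 0.08 m and y of adapter_1 in the frame of tray between -0.062 and 0.062 m and z of adapter_1 in the frame of tray between -0.01 and 0.02 m and x of adapter_2 in the frame of tray between -0.08 and 0.08 m and y of adapter_2 in the frame of tray between -0.062 and 0.062 m and z of adapter_2 in the frame of tray between -0.01 and 0.02 m), for 0.1 s.
2. both adapters are in the blue bin (x of adapter_1 in the frame of blue_bin between -0.078 and 0.078 m and y of adapter_1 in the frame of blue_bin between -0.066 and 0.066 m and z of adapter_1 in the frame of blue_bin between -0.01 and 0.06 m and x of adapter_2 in the frame of blue_bin between -0.078 and 0.078 m and y of adapter_2 in the frame of blue_bin between -0.066 and 0.066 m and z of adapter_2 in the frame of blue_bin between -0.01 and 0.06 m), for 0.2 s.
At the end, for the whole second after the job is handed in: Both adapters lie at rest inside the blue bin, below its rim, and the tray lies at rest flat on the mat or bench (its origin less than 12 mm above the bench top, tilted less than 10 degrees), let go (all of step 2 and linear speed of each of adapter_1, adapter_2, tray below 0.03 m/s and height (world z) of tray below 0.012 m and angle between tray's own z axis and vertical below 0.17 rad); the robot touches nothing.
It fails at once if the gripper touches an adapter (adapter_1) (contact force between the fingers and adapter_1 above 1 N).
It fails at once if the gripper touches an adapter (adapter_2) (contact force between the fingers and adapter_2 above 1 N).
It also fails if it takes over 48 s, if anything falls off the work surface, if the arm or the gripper's body presses on something with over 40 N, if the wrist force passes 120 N, or if a joint passes its speed limit or range.

## Robot

A 6-joint arm with a two-finger parallel gripper is mounted at the origin on a cart in front of the work surface, level with it; the furniture and walls round the work are solid. World frame = base frame: x ahead of the robot, y to its left, z up, the work surface at z = 0. Lengths are in m, angles in degrees, forces in N, time in s.
With the tool pointing down it reaches from about 0.3 to 0.75 m from the base axis. Payload 8.5 kg.
Tool frame: the origin (TCP) lies midway between the tips of the shut fingers; the grasp point (between the pads) lies 19 mm behind it; z points along the fingers, y is the line along which they close (so a half turn about z gives the same grasp; the last joint's range is limited). The gripper opens to 85 mm and grips with 20 to 120 N. Pads are 22 mm wide; open, the fingers measure 114 mm over their backs; the gripper's body (76 mm by 85 mm) begins 54 mm behind the grasp point. The pads swing forward as they close: fully open they stand 13 mm farther back than shut.
Start: joints at [-78.169, 21.807, 74.336, -0, 83.858, -12.336], TCP at [0.225, -0.502, 0.231] pointing down, gripper open.
Joint ranges: [-178.18, 178.18], [-50.72, 133.34], [12.68, 142.11], [-81.47, 261.47], [9.98, 163.14], [-165.26, 165.26]. Speed limits (degrees/s): [136.94, 136.94, 180, 180, 180, 180].

## Interface

Orientations are given as a 3x3 rotation matrix whose columns are the frame's x, y, z axes.
In Python, from rig import monitor, optics, close_job, models gives the robot as it stands.
- The arm moves only by the tool step_arm, never from a script. Its arguments are lists of equal length, an entry for each row: "fingers": the closure, from -1 (fully open) to 1 (shut); "travel": the shift along the tool's x, y, z scaled (see below), a list of three; "twist": the turn about the tool's z scaled (see below). In form: {"fingers": [fingers, ...], "travel": [[tx, ty, tz], ...], "twist": [twist, ...]}. A call has 1 to 10 rows; each row shifts and turns the commanded pose from where the row before left it, along the tool's axes as they then stand; what a row does not reach is not made up. The controller multiplies each number of a shift by 100 mm and each number of a turn by pi rad. A row lasts 1/8 s, in which the tool goes at most 62.5 mm and 10.7 degrees, less where a joint would pass 70% of its speed; a pose out of reach is approached as far as the arm can. A call with a number of a shift or a turn outside -1 to 1 is refused whole. A call with a gripper value outside its range is refused whole. The fingers move at their own pace and stop on an object; "force" is the grip in N (left out, the last holds). Time passes only in rows, so rows that do not move let the fingers close. It gives the time, the measured TCP pose, the force, the opening and the grip force at its end, in the units of the state.
- monitor.observe(): the state, without advancing time (a new reading comes with each control period).
- optics.get_image(name): name is "side" or "top" or "wrist"; returns (picture, depth): 400x640x3 uint8, blue, green, red; 400x640 float32, m along the optical axis (not along the pixel's ray), 0 where there is no reading.
- optics.get_calibration(name): a dict with "vertical_fov" (degrees; the focal length in pixels is half the picture's height over the tangent of half this angle, whatever the lens; pixels are square), "cx", "cy" (the principal point, pixels), "world_from_camera" (4x4, takes a point from camera to world coordinates). Camera axes: x right, y up, looking along -z (the intrinsics and any distortion apply to the point x, -y, -z); pixel columns grow to the right and rows downward; lengths in m; the calibration is good to about 2 mm. A picture is of the moment at which its call begins: read the wrist's pose just before it. get_calibration takes no time and is no camera call; for the wrist camera it gives the pose at the moment of the call.
- close_job(): hands the job in; it is judged then, once.
Trained networks look in the newest picture that a camera, given by its name, has taken for a name from the list of things; names that differ only in an ending like _2 or _b are one class to them, and where a whole thing is asked for, a point or a joint stands for the part that bears it (a point fixed in the world has none). Each returns a list of dicts, best first, with "confidence" (0 to 1); they miss things now and then, are a little off and sometimes report something else, mostly with a low value. They report only what shows in the picture. A call takes as long as a camera call. They do not tell look-alikes from the thing itself.
- models.trace(camera, query): "mask" (400x640 bool, what is visible of it) and "point" ([column, row] in pixels, amid what is visible of it).
- models.landmark_of(camera, query): "point" ([column, row] in pixels: a listed point, or the origin of a listed thing).
The state is a dict: "time_s": time; "q": joint angles; "qvel": joint speeds; "joint_efforts": joint torques, N m; "position": TCP position; "tool_rot": TCP orientation; "ft_force": force on the tool from outside, world axes, zero at the start; "wrist_torque": the same for the moment, N m; "grip_width": finger opening in m; "gripper_force": force on a finger pad.
Only numpy, scipy, OpenCV 4.12 (cv2) and the standard library are available. Lean on these libraries where they do the work, as an engineer would, in place of code of your own. Each camera call takes 0.05 s, during which the arm holds its last target. There are 200 camera calls.

## Working session

There is one attempt and no reset: what is moved stays moved. The work goes in short steps, Python scripts to look and compute and a tool call to move; the robot and the scene stay as the last step left them, time stands still between calls to the robot, and variables do not carry over. Pictures are saved under pics/ and viewed, at most 10 in all, crops included, and the job is handed in when it is done.

Besides the shell and the picture viewer there is one more tool, called as name(argument=value, ...) on one line, values as JSON. step_arm: Moves the arm, as the interface text tells. Its arguments: {"type":"object","properties":{"fingers":{"type":"array","items":{"type":"number"}},"travel":{"type":"array","items":{"type":"array","items":{"type":"number"}}},"twist":{"type":"array","items":{"type":"number"}},"force":{"type":"number"}},"required":["fingers","travel","twist"]}

```bash
mkdir -p pics; ls
cat > h.py <<'E'
import numpy as np,cv2
from rig import monitor,optics,models
def K(c):
    k=optics.get_calibration(c); f=200/np.tan(np.radians(k['vertical_fov'])/2); return f,k['cx'],k['cy'],np.array(k['world_from_camera'])
def back(c,uv,d,k=None):
    f,cx,cy,T=k or K(c); uv=np.atleast_2d(uv); d=np.atleast_1d(d)
    p=np.c_[(uv[:,0]-cx)/f*d,-(uv[:,1]-cy)/f*d,-d]; return p@T[:3,:3].T+T[:3,3]
def cloud(c,depth,mask,k=None):
    v,u=np.nonzero(mask&(depth>0)); return back(c,np.c_[u,v],depth[v,u],k)
E
python3 - <<'E'
from h import *
np.set_printoptions(precision=3,suppress=True)
s=monitor.observe();print(s['position'],s['tool_rot'],s['ft_force'],s['grip_width'])
for c in('top','side'):
    im,d=optics.get_image(c);cv2.imwrite(f'pics/{c}0.png',im);np.save(f'pics/{c}0.npy',d)
    print({k:v for k,v in optics.get_calibration(c).items()})
    for q in('tray','adapter_1','blue_bin'):
        for r in models.trace(c,q):
            p=cloud(c,d,r['mask']);print(c,q,round(r['confidence'],2),r['point'],r['mask'].sum(),np.median(p,0),p.min(0),p.max(0))
E
```

```text
pics
[ 0.225 -0.502  0.231] [[ 0.912  0.409 -0.   ]
 [ 0.409 -0.912  0.001]
 [ 0.    -0.001 -1.   ]] [-1.038 -0.242  0.521] 0.0851271877855377
{'vertical_fov': 44.701302364418396, 'cx': 320.0174435214754, 'cy': 196.2448610665873, 'world_from_camera': array([[ 0.018,  0.983, -0.183,  0.245],
       [-0.999,  0.022,  0.023, -0.133],
       [ 0.027,  0.183,  0.983,  1.283],
       [ 0.   ,  0.   ,  0.   ,  1.   ]])}
top tray 0.68 [363.4, 205.5] 2059 [ 0.455 -0.284  0.005] [ 0.37  -0.368 -0.004] [ 0.538 -0.193  0.089]
top adapter_1 0.83 [358.6, 220.3] 277 [ 0.421 -0.269  0.02 ] [ 0.328 -0.298  0.004] [ 0.443 -0.191  0.645]
top adapter_1 0.83 [297.5, 211.9] 320 [ 0.443 -0.108  0.017] [ 0.426 -0.14  -0.005] [ 0.467 -0.079  0.032]
top adapter_1 0.61 [366.6, 201.1] 291 [ 0.469 -0.29   0.02 ] [ 0.448 -0.32  -0.002] [ 0.495 -0.261  0.036]
top blue_bin 0.65 [208.3, 229.3] 3699 [0.389 0.126 0.004] [ 0.304  0.047 -0.011] [0.472 0.206 0.072]
{'vertical_fov': 55.427293524217255, 'cx': 322.53085763395774, 'cy': 195.76229905923137, 'world_from_camera': array([[ 0.998,  0.027, -0.053,  0.448],
       [-0.059,  0.566, -0.822, -1.033],
       [ 0.008,  0.824,  0.566,  0.632],
       [ 0.   ,  0.   ,  0.   ,  1.   ]])}
side tray 0.7 [328.8, 285.8] 1913 [ 0.496 -0.463  0.005] [ 0.436 -0.527  0.001] [ 0.563 -0.389  0.061]
side tray 0.63 [298.9, 229.0] 1705 [ 0.439 -0.332  0.02 ] [ 0.369 -0.364  0.001] [ 0.532 -0.177  0.086]
side adapter_1 0.75 [317.4, 231.6] 230 [ 0.477 -0.297  0.021] [ 0.46  -0.322  0.004] [ 0.497 -0.244  0.033]
side adapter_1 0.53 [300.3, 193.7] 182 [ 0.448 -0.124  0.018] [ 0.431 -0.141  0.001] [ 0.466 -0.058  0.031]
side blue_bin 0.84 [279.0, 147.7] 1696 [0.385 0.059 0.036] [ 0.29   0.047 -0.002] [0.467 0.223 0.068]
```

Run:
```python
import cv2
a=cv2.imread('pics/top0.png')[100:320,140:480];b=cv2.imread('pics/side0.png')[60:380,150:480]
cv2.imwrite('pics/t0c.png',cv2.resize(a,None,fx=2.3,fy=2.3));cv2.imwrite('pics/s0c.png',cv2.resize(b,None,fx=1.8,fy=1.8))
```

```text
(no output)
```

View pics/t0c.png

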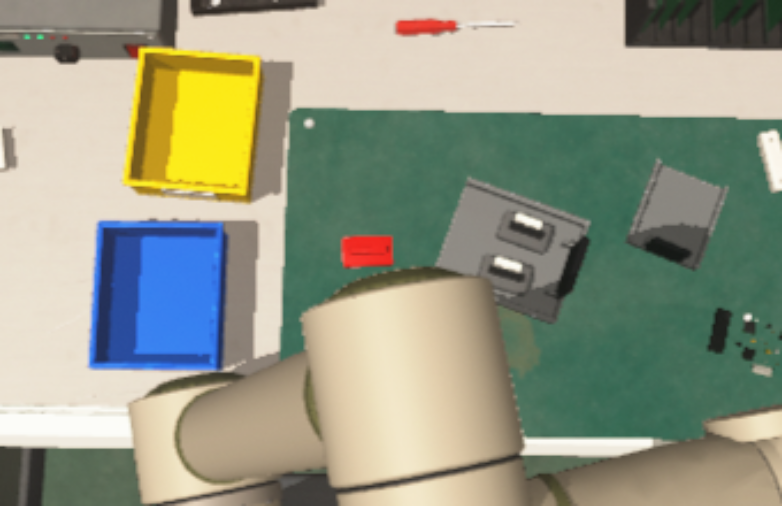

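View pics/s0c.png

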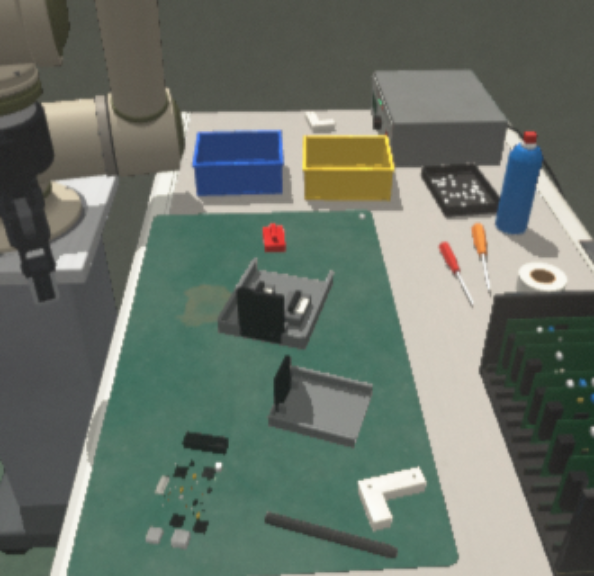

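Run:
```python
from h import *
np.set_printoptions(precision=4,suppress=True)
for c in('top','side'):
    d=np.load(f'pics/{c}0.npy');P=cloud(c,d,np.ones_like(d,bool))
    B=P[(P[:,0]>.3)&(P[:,0]<.6)&(P[:,1]>-.38)&(P[:,1]<-.15)]
    print(c,'mat z',np.median(B[(B[:,2]<.01)][:,2]))
    for lo,hi in((.035,.1),(.072,.1),(.02,.034)):
        q=B[(B[:,2]>lo)&(B[:,2]<hi)]
        if hi==.1:q=q[(q[:,1]<-.27)&(q[:,0]>.38)]
        if len(q)>3: print(lo,len(q),q.mean(0),np.percentile(q[:,2],95),cv2.minAreaRect(q[:,:2].astype(np.float32)))
    im=cv2.imread(f'pics/{c}0.png')
    b=(im[...,0]>100)&(im[...,2]<80)&(im[...,0].astype(int)-im[...,2]>60)
    q=cloud(c,d,b);q=q[(q[:,2]>.055)&(q[:,2]<.08)&(q[:,0]<.55)&(q[:,1]<.3)&(q[:,1]>-.02)&(q[:,0]>.25)];print('bin',len(q),np.median(q[:,2]),cv2.minAreaRect(q[:,:2].astype(np.float32)),q.min(0),q.max(0))
    for r in models.landmark_of(c,'tray')+models.landmark_of(c,'blue_bin'):print(r,back(c,r['point'],1) if 0 else '')
    f,cx,cy,T=K(c)
    # ray to z=0.0024 / 0
    for q,z in(('tray',.0024),('blue_bin',0)):
        for r in models.landmark_of(c,q):
            p=back(c,r['point'],1.)[0];o=T[:3,3];print(q,round(r['confidence'],2),o+(p-o)*(z-o[2])/(p[2]-o[2]))
```

```text
top mat z 0.0010363397817463316
0.035 154 [ 0.4252 -0.3381  0.0733] 0.08552670622428889 ((0.4346374273300171, -0.3089313507080078), (0.07750548422336578, 0.06202603504061699), 73.84111022949219)
0.072 108 [ 0.426  -0.3399  0.0817] 0.0855889254950302 ((0.4257243573665619, -0.33991122245788574), (0.010464397259056568, 0.0617440901696682), 69.73958587646484)
0.02 549 [ 0.4511 -0.2902  0.0248] 0.03129377954377333 ((0.44913652539253235, -0.27517998218536377), (0.14781823754310608, 0.12817806005477905), 71.03555297851562)
bin 577 0.06260958306948639 ((0.38609951734542847, 0.1177704930305481), (0.1591002196073532, 0.13892506062984467), 0.2604229748249054) [0.3066 0.0482 0.0554] [0.466  0.1873 0.0716]
{'point': [360.3, 205.4], 'confidence': 0.58} 
{'point': [431.2, 195.1], 'confidence': 0.57} 
{'point': [211.9, 227.8], 'confidence': 0.38} 
{'point': [211.1, 228.6], 'confidence': 0.56} 
tray 0.58 [ 0.4609 -0.2717  0.0024]
tray 0.57 [ 0.4933 -0.4632  0.0024]
tray 0.38 [0.3925 0.1194 0.0024]
blue_bin 0.56 [0.3907 0.1219 0.    ]
side mat z 0.0021958187645582106
0.035 479 [ 0.4282 -0.3426  0.0627
[... 185 characters left out ...]
 ((0.4281686544418335, -0.3402079641819), (0.013900171034038067, 0.06299290060997009), 68.96722412109375)
0.02 585 [ 0.4499 -0.2977  0.0255] 0.031783431827251164 ((0.45107248425483704, -0.27284008264541626), (0.1537591814994812, 0.12747329473495483), 71.01364135742188)
bin 298 0.06131362499574927 ((0.3870771527290344, 0.11692900955677032), (0.1554989516735077, 0.14029885828495026), 0.6128315925598145) [0.3096 0.0467 0.0551] [0.4653 0.1869 0.0669]
{'point': [329.9, 287.4], 'confidence': 0.74} 
{'point': [305.2, 228.1], 'confidence': 0.58} 
{'point': [281.1, 157.4], 'confidence': 0.74} 
tray 0.74 [ 0.503  -0.4683  0.0024]
tray 0.58 [ 0.4541 -0.2639  0.0024]
blue_bin 0.74 [0.3799 0.1244 0.    ]
```

step_arm(fingers=[-1, -1, -1, -1, -1, -1], travel=[[0, 0, 0], [0, 0, 0], [0, 0, 0], [0, 0, 0], [0, 0, 0], [0, 0, 0]], twist=[-0.043, -0.043, -0.043, -0.043, -0.043, -0.042], force=120)

```text
time_s: 1.55
position: [0.2252, -0.5018, 0.2313]
tool_rot: [[0.331, 0.944, 0.0], [0.944, -0.331, -0.0], [-0.0, 0.0, -1.0]]
ft_force: [-0.8, -0.3, -0.5]
grip_width: 0.0853
gripper_force: 0.0
```

step_arm(fingers=[-1, -1, -1, -1, -1, -1, -1, -1, -1], travel=[[0.275, 0.17, 0], [0.275, 0.17, 0], [0.275, 0.17, 0], [0.275, 0.17, 0], [0.275, 0.17, 0], [0.275, 0.17, 0], [0.275, 0.17, 0], [0.275, 0.17, 0], [0, 0, 0]], twist=[0, 0, 0, 0, 0, 0, 0, 0, 0])

```text
time_s: 2.68
position: [0.4281, -0.3389, 0.2313]
tool_rot: [[0.332, 0.943, 0.0], [0.943, -0.332, 0.0], [0.0, 0.0, -1.0]]
ft_force: [-0.0, -0.2, -0.1]
grip_width: 0.0854
gripper_force: 0.0
```

Run:
```python
from h import *
np.set_printoptions(precision=4,suppress=True)
c='wrist';k=K(c);im,d=optics.get_image(c);cv2.imwrite('pics/w1.png',im)
P=cloud(c,d,np.ones_like(d,bool),k);s=monitor.observe();R=np.array(s['tool_rot'])
B=P[(np.hypot(P[:,0]-.45,P[:,1]+.275)<.12)]
for lo,hi in((.035,.1),(.078,.1),(.02,.036)):
    q=B[(B[:,2]>lo)&(B[:,2]<hi)]
    if hi==.1:q=q[np.hypot(q[:,0]-.427,q[:,1]+.34)<.05]
    if len(q)>3:
        L=(q-s['position'])@R[:,:2];print(lo,len(q),q.mean(0),np.percentile(q[:,2],95),cv2.minAreaRect(q[:,:2].astype(np.float32)),'tool',np.percentile(L,[1,50,99],axis=0))
```

```text
0.035 1495 [ 0.4284 -0.335   0.0719] 0.08443539799825098 ((0.4280436336994171, -0.33730190992355347), (0.010101750493049622, 0.06305145472288132), 71.12645721435547) tool [[-0.002  -0.0309]
 [ 0.0066 -0.0002]
 [ 0.0074  0.0298]]
0.078 840 [ 0.4279 -0.3367  0.083 ] 0.08466711499393703 ((0.4280061721801758, -0.3374020755290985), (0.009854805655777454, 0.06305454671382904), 71.05382537841797) tool [[-0.0021 -0.0309]
 [ 0.0032 -0.0002]
 [ 0.0072  0.0301]]
0.02 6188 [ 0.4484 -0.2767  0.0246] 0.031213771298351765 ((0.45040589570999146, -0.27162593603134155), (0.14957603812217712, 0.12722687423229218), 70.92144775390625) tool [[-0.0013 -0.0639]
 [ 0.0671 -0.0012]
 [ 0.1429  0.0619]]
```

View pics/w1.png

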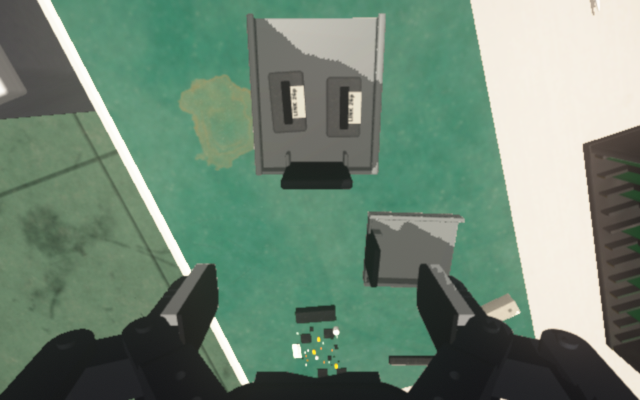

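step_arm(fingers=[-1, -1, -1, -1, -1, -1, -1, -1], travel=[[0.026, 0, 0.3], [0, 0, 0.3], [0, 0, 0.3], [0, 0, 0.3], [0, 0, 0.3], [0, 0, 0.2], [0, 0, 0.16], [0, 0, 0]], twist=[0, 0, 0, 0, 0, 0, 0, 0])

```text
time_s: 3.72
position: [0.4269, -0.338, 0.0445]
tool_rot: [[0.336, 0.942, -0.002], [0.942, -0.336, 0.002], [0.001, -0.002, -1.0]]
ft_force: [-0.6, -0.5, -0.0]
grip_width: 0.0854
gripper_force: 0.0
```

step_arm(fingers=[1, 1, 1, 1, 1, 1, 1, 1], travel=[[0, 0, 0], [0, 0, 0], [0, 0, 0], [0, 0, 0], [0, 0, 0], [0, 0, 0], [0, 0, 0], [0, 0, 0]], twist=[0, 0, 0, 0, 0, 0, 0, 0], force=120)

```text
time_s: 4.72
position: [0.4281, -0.3385, 0.0469]
tool_rot: [[0.335, 0.942, 0.001], [0.942, -0.335, -0.002], [-0.002, 0.002, -1.0]]
ft_force: [-1.3, -1.0, 6.2]
grip_width: 0.062
gripper_force: 130.5
```

step_arm(fingers=[1, 1, 1, 1], travel=[[0, 0, -0.05], [0, 0, -0.05], [0, 0, 0], [0, 0, 0]], twist=[0, 0, 0, 0])

```text
time_s: 5.22
position: [0.4278, -0.3375, 0.0552]
tool_rot: [[0.335, 0.942, -0.0], [0.942, -0.335, 0.0], [0.0, -0.0, -1.0]]
ft_force: [-0.4, -0.6, -3.1]
grip_width: 0.062
gripper_force: 130.5
```

```bash
cat >> h.py <<'E'
def traytilt():
    "fit tray-floor plane in the tool frame from the wrist depth"
    k=K('wrist');s=monitor.observe();im,d=optics.get_image('wrist');R=np.array(s['tool_rot'])
    r=models.trace('wrist','tray');out=[]
    for m in r:
        P=(cloud('wrist',d,cv2.erode(m['mask'].astype(np.uint8),np.ones((7,7)))>0,k)-s['position'])@R
        out.append((round(m['confidence'],2),m['point'],P))
    return im,d,out
E
python3 - <<'E'
from h import *
np.set_printoptions(precision=4,suppress=True)
im,d,o=traytilt();cv2.imwrite('pics/w2.png',im)
for c,pt,P in o:
    q=P[(abs(P[:,1])<.065)&(P[:,0]>0.01)&(P[:,0]<.16)]
    if len(q)<50: continue
    for a in np.arange(.015,.15,.03):
        w=q[(q[:,0]>a)&(q[:,0]<a+.03)]
        if len(w)>5: print(c,pt,a,len(w),np.percentile(w[:,2],[5,50,95]))
E
```

```text
0.61 [315.9, 169.7] 0.015 9672 [0.0202 0.0418 0.043 ]
0.61 [315.9, 169.7] 0.045 6268 [0.0199 0.0415 0.0431]
0.61 [315.9, 169.7] 0.075 10713 [0.02   0.0418 0.0432]
0.61 [315.9, 169.7] 0.105 9147 [0.0211 0.0421 0.0433]
```

View pics/w2.png

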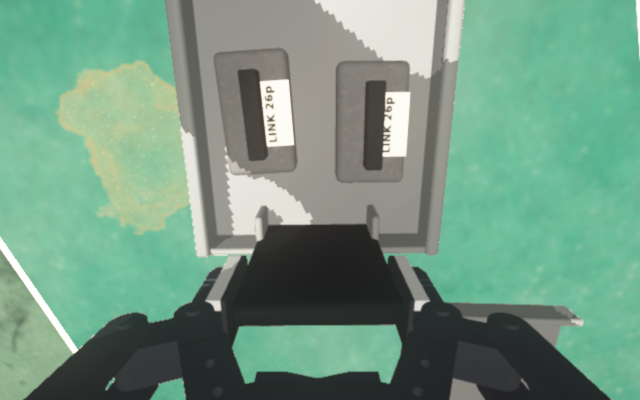

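step_arm(fingers=[1, 1, 1, 1, 1, 1, 1, 1, 1, 1], travel=[[0, 0, -0.1], [0, 0, -0.2], [0, 0, -0.2], [0, 0, -0.2], [0, 0, -0.2], [0, 0, -0.2], [0, 0, -0.2], [0, 0, -0.2], [0, 0, -0.1], [0, 0, -0.05]], twist=[0, 0, -0.01, -0.015, -0.015, -0.02, -0.02, -0.015, -0.01, -0.004])

```text
time_s: 6.58
position: [0.4278, -0.3375, 0.2207]
tool_rot: [[-0.001, 1.0, 0.0], [1.0, 0.001, -0.0], [-0.0, 0.0, -1.0]]
ft_force: [-0.7, 0.2, -2.9]
grip_width: 0.062
gripper_force: 130.8
```

step_arm(fingers=[1, 1, 1, 1, 1, 1, 1, 1, 1, 1], travel=[[0.05, 0, 0], [0.1, 0, 0], [0.15, 0, 0], [0.2, -0.05, 0], [0.2, -0.05, 0], [0.2, -0.05, 0], [0.2, -0.05, 0], [0.2, -0.05, 0], [0.2, -0.05, 0], [0.2, -0.05, 0]], twist=[0, 0, 0, 0, 0, 0, 0, 0, 0, 0])

```text
time_s: 7.82
position: [0.3924, -0.1663, 0.2204]
tool_rot: [[-0.001, 1.0, 0.0], [1.0, 0.001, -0.0], [-0.0, 0.0, -1.0]]
ft_force: [-0.6, 0.4, -1.8]
grip_width: 0.0619
gripper_force: 130.8
```

step_arm(fingers=[1, 1, 1, 1, 1, 1, 1, 1, 1, 1], travel=[[0.2, -0.05, 0], [0.2, 0, 0], [0.2, 0, 0], [0.2, 0, 0], [0.2, 0, 0], [0.2, 0, 0], [0.2, 0, 0], [0.2, 0, 0], [0.15, 0, 0], [0.1, 0, 0]], twist=[0, 0, 0, 0, 0, 0, 0, 0, 0, 0])

```text
time_s: 9.07
position: [0.3872, 0.0184, 0.2204]
tool_rot: [[-0.002, 1.0, 0.0], [1.0, 0.002, -0.0], [-0.0, 0.0, -1.0]]
ft_force: [0.2, 0.2, -2.6]
grip_width: 0.0621
gripper_force: 130.8
```

step_arm(fingers=[1, 1, 1], travel=[[0.05, 0, 0], [0, 0, 0], [0, 0, 0]], twist=[0, 0, 0])

```text
time_s: 9.45
position: [0.3876, 0.0221, 0.2203]
tool_rot: [[-0.0, 1.0, 0.0], [1.0, 0.0, -0.0], [-0.0, 0.0, -1.0]]
ft_force: [0.1, -0.5, -1.7]
grip_width: 0.0622
gripper_force: 130.8
```

```bash
cat >> h.py <<'E'
def report(name):
    im,d,o=traytilt();cv2.imwrite(name,im)
    for c,pt,P in o[:2]:
        q=P[(abs(P[:,1])<.055)&(P[:,0]>0.01)&(P[:,0]<.16)]
        for a in np.arange(.015,.15,.03):
            w=q[(q[:,0]>a)&(q[:,0]<a+.03)]
            if len(w)>5: print(c,pt,round(a,3),len(w),np.percentile(w[:,2],[5,50,95]))
    im2,d2=optics.get_image('side');cv2.imwrite(name.replace('w','s'),im2)
E
python3 - <<'E'
from h import *
np.set_printoptions(precision=4,suppress=True)
report('pics/w3.png')
E
```

```text
0.95 [311.7, 171.2] 0.015 6996 [0.0407 0.0421 0.0431]
0.95 [311.7, 171.2] 0.045 3059 [0.0411 0.0421 0.0433]
0.95 [311.7, 171.2] 0.075 6889 [0.0411 0.0422 0.0433]
0.95 [311.7, 171.2] 0.105 7564 [0.041  0.0422 0.0434]
```

View pics/w3.png

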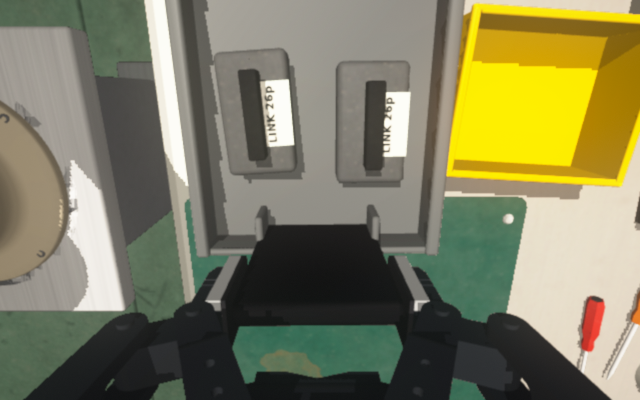

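step_arm(fingers=[1, 1], travel=[[0, 0, 0], [0, 0, 0]], twist=[0, 0], force=45)

```text
time_s: 9.85
position: [0.3876, 0.0223, 0.2203]
tool_rot: [[-0.001, 1.0, -0.0], [1.0, 0.001, -0.0], [-0.0, -0.0, -1.0]]
ft_force: [1.1, -1.0, -2.5]
grip_width: 0.0616
gripper_force: 130.8
```

step_arm(fingers=[1, 1, 1], travel=[[0, 0, 0], [0, 0, 0], [0, 0, 0]], twist=[0, 0, 0], force=20)

```text
time_s: 10.22
position: [0.3876, 0.0224, 0.2203]
tool_rot: [[-0.001, 1.0, 0.0], [1.0, 0.001, 0.0], [0.0, 0.0, -1.0]]
ft_force: [0.2, 0.1, -2.5]
grip_width: 0.0621
gripper_force: 130.8
```

Run:
```python
from h import *
np.set_printoptions(precision=4,suppress=True)
report('pics/w4.png')
```

```text
0.56 [313.8, 169.3] 0.015 6981 [0.0407 0.042  0.0431]
0.56 [313.8, 169.3] 0.045 3056 [0.041  0.0421 0.0432]
0.56 [313.8, 169.3] 0.075 6924 [0.041  0.0421 0.0433]
0.56 [313.8, 169.3] 0.105 7557 [0.041  0.0422 0.0434]
```

step_arm(fingers=[0.5, 0.5], travel=[[0, 0, 0], [0, 0, 0]], twist=[0, 0], force=20)

```text
time_s: 10.62
position: [0.3876, 0.0224, 0.2203]
tool_rot: [[-0.001, 1.0, 0.0], [1.0, 0.001, 0.0], [0.0, 0.0, -1.0]]
ft_force: [-0.7, 0.7, -2.5]
grip_width: 0.0621
gripper_force: 130.8
```

step_arm(fingers=[0, 0], travel=[[0, 0, 0], [0, 0, 0]], twist=[0, 0], force=20)

```text
time_s: 10.88
position: [0.3876, 0.0224, 0.2203]
tool_rot: [[-0.001, 1.0, -0.0], [1.0, 0.001, 0.0], [0.0, -0.0, -1.0]]
ft_force: [0.5, 0.1, -1.8]
grip_width: 0.062
gripper_force: 130.8
```

step_arm(fingers=[-0.2, -0.2], travel=[[0, 0, 0], [0, 0, 0]], twist=[0, 0], force=20)

```text
time_s: 11.12
position: [0.3876, 0.0224, 0.2203]
tool_rot: [[-0.001, 1.0, -0.0], [1.0, 0.001, 0.0], [0.0, -0.0, -1.0]]
ft_force: [0.3, -0.3, -2.5]
grip_width: 0.0623
gripper_force: 130.8
```

step_arm(fingers=[1, 1, 1, 1, 1, 1, 1, 1], travel=[[-0.1, 0, 0.1], [-0.18, 0, 0.15], [-0.2, 0, 0.15], [-0.2, 0, 0.15], [-0.2, 0, 0.15], [-0.18, 0, 0.1], [-0.1, 0, 0.05], [0, 0, 0]], twist=[0, 0, 0, 0, 0, 0, 0, 0])

```text
time_s: 12.12
position: [0.3875, -0.0941, 0.135]
tool_rot: [[0.0, 1.0, -0.001], [1.0, -0.0, 0.0], [0.0, -0.001, -1.0]]
ft_force: [-0.4, 0.9, -2.0]
grip_width: 0.062
gripper_force: 130.7
```

step_arm(fingers=[1, 1, 1, 1, 1, 1], travel=[[0.1, 0, 0], [0.25, 0, 0], [0.4, 0, 0], [0.5, 0, 0], [0, 0, 0], [0, 0, 0]], twist=[0, 0, 0, 0, 0, 0])

```text
time_s: 12.88
position: [0.3875, 0.0319, 0.1356]
tool_rot: [[-0.003, 1.0, 0.001], [1.0, 0.003, -0.0], [-0.0, 0.001, -1.0]]
ft_force: [-1.1, 0.2, -2.1]
grip_width: 0.0618
gripper_force: 130.8
```

```bash
cat >> h.py <<'E'
def adapters(name):
    "adapter top points in the tool frame: forward (x), across (y), and tray floor"
    k=K('wrist');s=monitor.observe();im,d=optics.get_image('wrist');cv2.imwrite(name,im);R=np.array(s['tool_rot'])
    P=(cloud('wrist',d,np.ones_like(d,bool),k)-s['position'])@R
    q=P[(P[:,2]>.012)&(P[:,2]<.03)&(P[:,0]>.012)&(P[:,0]<.22)&(abs(P[:,1])<.056)]
    for n,w in(('neg y',q[q[:,1]<0]),('pos y',q[q[:,1]>0])):
        if len(w)>20: print(n,len(w),np.percentile(w[:,:2],[2,98],axis=0).ravel())
    print(s['time_s'],s['position'])
E
python3 - <<'E'
from h import *
np.set_printoptions(precision=4,suppress=True)
adapters('pics/w5.png')
E
```

```text
neg y 9501 [ 0.0534 -0.0474  0.109  -0.0148]
pos y 9987 [0.0401 0.0076 0.1057 0.0557]
12.875 [0.3875 0.0319 0.1356]
```

View pics/w5.png

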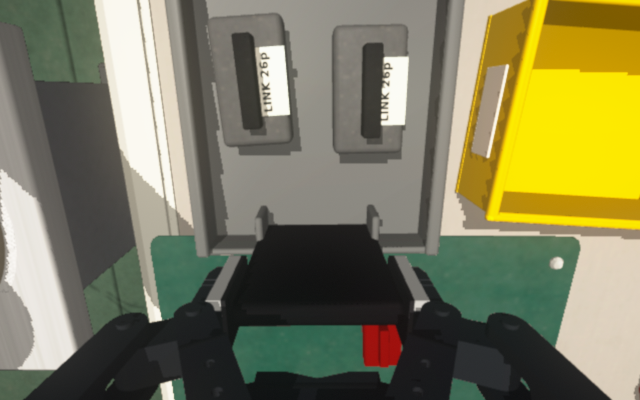

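step_arm(fingers=[1, 1, 1, 1, 1, 1, 1, 1, 1], travel=[[-0.1, 0, 0], [-0.2, 0, 0], [-0.3, 0, 0], [-0.35, 0, 0], [-0.35, 0, 0], [-0.25, 0, 0], [-0.12, 0, 0], [-0.05, 0, 0], [0, 0, 0]], twist=[0, 0, 0, 0, 0, 0, 0, 0, 0])

```text
time_s: 14.05
position: [0.3876, -0.1404, 0.1353]
tool_rot: [[-0.001, 1.0, -0.0], [1.0, 0.001, 0.0], [0.0, -0.0, -1.0]]
ft_force: [-0.9, 0.7, -1.7]
grip_width: 0.0616
gripper_force: 130.8
```

step_arm(fingers=[1, 1, 1, 1, 1, 1, 1, 1, 1, 1], travel=[[0.1, 0, 0], [0.25, 0, 0], [0.4, 0, 0], [0.5, 0, 0], [0.5, 0, 0], [-0.5, 0, 0], [-0.35, 0, 0], [-0.1, 0, 0], [0, 0, 0], [0, 0, 0]], twist=[0, 0, 0, 0, 0, 0, 0, 0, 0, 0])

```text
time_s: 15.3
position: [0.3874, -0.0597, 0.1353]
tool_rot: [[-0.001, 1.0, -0.0], [1.0, 0.001, 0.0], [0.0, -0.0, -1.0]]
ft_force: [-0.0, 0.5, -1.6]
grip_width: 0.0618
gripper_force: 130.8
```

Run:
```python
from h import *
np.set_printoptions(precision=4,suppress=True)
adapters('pics/w6.png')
im,d=optics.get_image('top');a=im[150:300,140:340];b,_=optics.get_image('side')
w=cv2.imread('pics/w6.png')
cv2.imwrite('pics/c6.png',np.hstack([cv2.resize(w,(400,250)),cv2.resize(a,(333,250))]))
```

```text
neg y 1585 [ 0.0138 -0.0496  0.1155 -0.0179]
pos y 2615 [0.0148 0.0032 0.1155 0.0559]
15.3 [ 0.3874 -0.0597  0.1353]
```

View pics/c6.png

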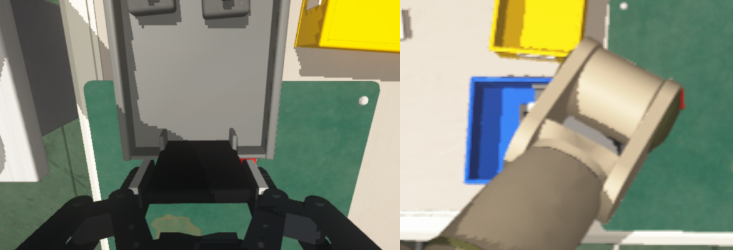

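step_arm(fingers=[1, 1, 1, 1, 1, 1, 1, 1, 1], travel=[[0.05, 0, 0], [0.15, 0, 0], [0.28, 0, 0], [-0.55, 0, 0], [-0.5, 0, 0], [-0.35, 0, 0], [-0.15, 0, 0], [0, 0, 0], [0, 0, 0]], twist=[0, 0, 0, 0, 0, 0, 0, 0, 0])

```text
time_s: 16.58
position: [0.3876, -0.1663, 0.1353]
tool_rot: [[-0.002, 1.0, -0.0], [1.0, 0.002, 0.001], [0.001, -0.0, -1.0]]
ft_force: [-0.8, 0.5, -2.0]
grip_width: 0.0619
gripper_force: 130.8
```

Run:
```python
from h import *
np.set_printoptions(precision=4,suppress=True)
adapters('pics/w7.png')
im,d=optics.get_image('top');a=im[150:300,140:340]
for r in models.trace('top','adapter_1'):print(r['confidence'],r['point'],np.median(cloud('top',d,r['mask']),0))
b,_=optics.get_image('side');w=cv2.imread('pics/w7.png')
cv2.imwrite('pics/c7.png',np.vstack([np.hstack([cv2.resize(w,(400,250)),cv2.resize(a,(333,250))]),cv2.resize(b[80:260,180:480],(733,340))]))
```

```text
neg y 131 [ 0.0123 -0.0323  0.0173 -0.0285]
pos y 704 [0.0127 0.0275 0.1133 0.056 ]
16.575 [ 0.3876 -0.1663  0.1353]
0.68 [216.4, 251.5] [0.3352 0.1004 0.0188]
0.54 [219.0, 230.6] [0.384  0.0959 0.0185]
```

View pics/c7.png

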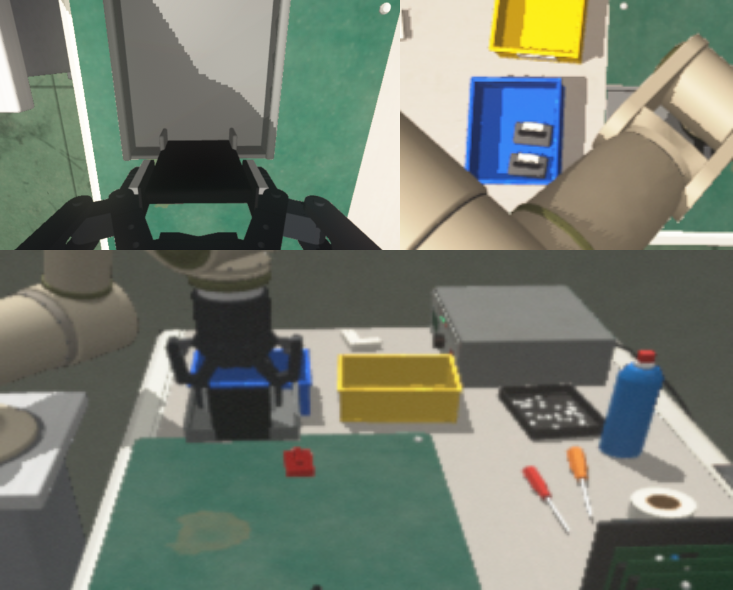

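step_arm(fingers=[1, 1, 1, 1, 1, 1, 1, 1], travel=[[-0.15, 0.05, 0], [-0.25, 0.05, 0], [-0.25, 0.1, 0], [-0.25, 0.1, 0], [-0.25, 0.1, 0], [-0.25, 0, 0], [-0.14, 0, 0], [0, 0, 0]], twist=[0, 0, 0, 0, 0, 0, 0, 0])

```text
time_s: 17.77
position: [0.4277, -0.3224, 0.1351]
tool_rot: [[0.0, 1.0, -0.0], [1.0, -0.0, 0.0], [0.0, -0.0, -1.0]]
ft_force: [0.5, 0.9, -0.6]
grip_width: 0.062
gripper_force: 130.8
```

step_arm(fingers=[1, 1, 1, 1, 1, 1, 1], travel=[[0, 0, 0.2], [0, 0, 0.25], [0, 0, 0.2], [0, 0, 0.12], [0, 0, 0.06], [0, 0, 0.04], [0, 0, 0]], twist=[0, 0, 0, 0, 0, 0, 0])

```text
time_s: 18.65
position: [0.4279, -0.3216, 0.0485]
tool_rot: [[-0.001, 1.0, 0.0], [1.0, 0.001, -0.0], [-0.0, 0.0, -1.0]]
ft_force: [0.0, 0.6, -1.3]
grip_width: 0.0618
gripper_force: 130.9
```

Still about 1–2 mm above the mat; lower to contact and open.

step_arm(fingers=[1, 1, 1], travel=[[0, 0, 0.012], [0, 0, 0.008], [0, 0, 0]], twist=[0, 0, 0])

```text
time_s: 19.02
position: [0.428, -0.3218, 0.0469]
tool_rot: [[-0.001, 1.0, 0.0], [1.0, 0.001, -0.001], [-0.001, 0.0, -1.0]]
ft_force: [-2.2, 0.9, 4.0]
grip_width: 0.0618
gripper_force: 131.8
```

step_arm(fingers=[-1, -1, -1, -1, -1, -1, -1], travel=[[0, 0, 0], [0, 0, 0], [0, 0, 0], [0, 0, 0], [0, 0, 0], [0, 0, 0], [0, 0, 0]], twist=[0, 0, 0, 0, 0, 0, 0])

```text
time_s: 19.9
position: [0.4279, -0.3216, 0.0463]
tool_rot: [[-0.001, 1.0, -0.0], [1.0, 0.001, 0.0], [0.0, -0.0, -1.0]]
ft_force: [0.4, 0.6, -0.1]
grip_width: 0.0854
gripper_force: 0.0
```

step_arm(fingers=[-1, -1, -1, -1, -1, -1, -1, -1], travel=[[0, 0, -0.1], [0, 0, -0.25], [0, 0, -0.3], [0, 0, -0.3], [0, 0, -0.3], [0, 0, -0.2], [0, 0, 0], [0, 0, 0]], twist=[0, 0, 0, 0, 0, 0, 0, 0])

```text
time_s: 20.9
position: [0.4276, -0.3213, 0.1907]
tool_rot: [[-0.001, 1.0, -0.001], [1.0, 0.001, 0.001], [0.001, -0.001, -1.0]]
ft_force: [0.6, -0.2, -0.1]
grip_width: 0.0859
gripper_force: 0.0
```

Run:
```python
from h import *
np.set_printoptions(precision=4,suppress=True)
s=monitor.observe();print(s['position'],s['ft_force'],s['grip_width'])
k=K('wrist');w,d=optics.get_image('wrist');P=cloud('wrist',d,np.ones_like(d,bool),k)
for a in(-.30,-.27,-.24,-.21):
    q=P[(abs(P[:,0]-.428)<.04)&(abs(P[:,1]-a)<.012)];print(a,np.median(q[:,2]))
t,dt=optics.get_image('top')
for r in models.trace('top','adapter_1'):print(r['confidence'],r['point'],np.median(cloud('top',dt,r['mask']),0))
cv2.imwrite('pics/c8.png',np.hstack([cv2.resize(w,(400,250)),cv2.resize(t[150:300,140:340],(333,250))]))
```

```text
[ 0.4276 -0.3213  0.1907] [ 0.5923 -0.1966 -0.0935] 0.08594098467786207
-0.3 0.2692489436585646
-0.27 0.004760774939731288
-0.24 0.0047738793889490205
-0.21 0.004811849353351549
0.79 [300.2, 214.3] [ 0.4436 -0.1111  0.0174]
```

View pics/c8.png

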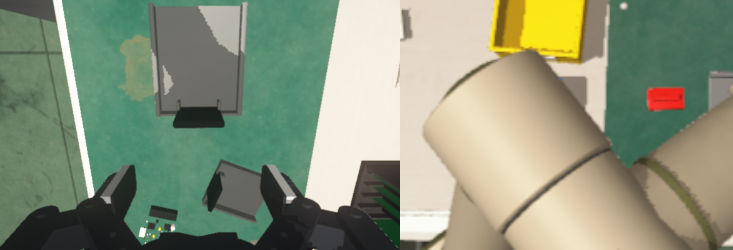

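The tray lies flat and empty on the mat: its floor sits at about 5 mm along its whole length, and the gripper is clear of it. The adapters were last seen lying in the blue bin. I'm handing in the job.

```bash
python3 -c "
from rig import close_job
print(close_job())"
```

```text
the job is handed in; nothing more can be done
None
```

Both adapters are in the blue bin and the empty tray lies flat and released on the mat, handed in at about 21 s with no verdict returned; two departures from your wording: the tool only turns about its vertical axis, so I shook the level tray to slide the adapters off its open end instead of tipping it, and I pinched the handle plate across its width (own y) instead of along own x.

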